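# Snap the test mass onto the load cell's eye

## Robot

A 7-joint arm with a two-finger parallel gripper is mounted at the origin on a cart in front of the work surface, level with it; the furniture and walls round the work are solid. World frame = base frame: x ahead of the robot, y to its left, z up, the work surface at z = 0. Lengths are in m, angles in rad, forces in N, time in s.
With the tool pointing down it reaches from about 0.425 to 0.875 m from the base axis. Payload 9.9 kg.
Tool frame: the origin (TCP) lies at the very end of the fingers, on their centre line; the grasp point (between the pads) lies r.grip_depth behind it (r.grip_depth is the distance from the TCP to the grasp point, in m); z points along the fingers, y is the line along which they close (so a half turn about z gives the same grasp; the last joint's range is limited). The gripper opens to 85 mm and grips with 20 to 120 N. Pads are 22 mm wide; open, the fingers measure 114 mm over their backs; the gripper's body (76 mm by 85 mm) begins 54 mm behind the grasp point. The pads swing forward as they close: fully open they stand 13 mm farther back than shut.
Start: joints at [-1.224, 0.576, 0.025, 1.437, -0.015, 1.129, -0.057], TCP at [0.282, 0.613, 0.231] pointing down, gripper open.
Joint ranges: [-2.76, 2.76], [-0.34, 2.15], [-1.52, 1.57], [0.19, 2.46], [-1.09, 4.23], [0.17, 1.99], [-2.82, 2.82]. Speed limits (rad/s): [2.22, 2.22, 3.01, 3.01, 3.14, 3.14, 3.14].

## Interface

Orientations are given as a unit quaternion [x, y, z, w].
In Python, from plant import r gives the robot as it stands. The module is installed in compiled form; this text tells all that it offers. Calls block until the motion is done:
- r.reach(position, orientation): joint-space move of the TCP to a pose.
- r.movel(position, ori=None, max_speed=0.15, force_limit=None): straight line of the TCP; ori=None keeps the orientation; max_speed is the mean speed in m/s. With force_limit (N) it stops when the force on the tool has changed by that much, and returns True; else False.
- r.set_joints(angles): joint-space move.
- r.open_gripper() and r.grab(newtons=None): open the fingers fully, or close them until they stop; newtons is the grip in N (None keeps the last).
- r.sleep(seconds).
- r.solve_ik(position, orientation): joint angles nearest the present ones, or None.
- r.sense(): the state.
- r.camera(name): name is "scene" or "side" or "wrist"; returns a dict with "img" (420x560x3 uint8, red, green, blue), "vertical_fov" (degrees; the focal length in pixels is half the picture's height over the tangent of half this angle, whatever the lens; pixels are square), "cx", "cy" (the principal point, pixels), "position" and "orientation" of the camera in the world; the wrist camera has in their place "tool_from_camera" (4x4, takes a point from camera to tool coordinates, whose origin is the TCP and whose axes are the flange's). Camera axes: x right, y down, z forward; pixel columns grow to the right and rows downward; lengths in m; the calibration is good to about 2 mm. The wrist camera is an equidistant fisheye: a pixel r from the principal point sees the ray r / f radians off the axis. A picture is of the moment at which its call begins: read the wrist's pose just before it. There is no depth.
A pose or a line that the arm cannot do raises r.Unreachable and nothing moves.
- r.hand_in(): hands the job in, once; it reports no verdict.
The state is a dict: "time": time; "qpos": joint angles; "qvel": joint speeds; "joint_efforts": joint torques, N m; "ee_pos": TCP position; "tool_rot": TCP orientation; "ft_force": force on the tool from outside, world axes, zero at the start; "wrist_torque": the same for the moment, N m; "finger_gap": finger opening in m.
Only numpy, scipy, OpenCV 4.12 (cv2) and the standard library are available. Lean on these libraries where they do the work, as an engineer would, in place of code of your own. Each camera call takes 0.05 s, during which the arm holds its last target. There are 200 camera calls.

## Task

Hang the brass test mass with the sprung snap hook on the ring of the eyebolt at the end of the load cell: take it by the black grip, push the hook's gate onto the front of the ring until the ring is inside the hook, and let the mass hang there at rest with the gate shut behind the ring. The load cell is delicate: never load it with more than 12 N in any direction and do not touch it with the fingers. Leave the plain hooked mass and the other things where they are.

Things in the scene. Friction and masses are not known exactly. Their poses are not given: they have to be found in the camera images.
- hook: Test mass: brass disc (46 mm dia, 26 mm high, about 0.25 kg in all) standing on the table, on top a closed steel snap hook, 105 mm tall overall, with a flat black grip on its back. Origin: centre of the underside; z up. The hook, of 8 mm bar, lies in the x-z plane, its gate looking to +x; its back is centred at x = -12 mm, its square-cut nose at x = 8.5 to 17 mm, reaching down to z = 84 mm.
- hook_grip (a point): Where to hold it: on the flat black grip, x = -36 mm, z = 74 mm in the frame of hook, axes the same. The grip is 11 mm thick (along y), 24 mm high (z 62 to 86 mm) and reaches from x = -49 to -13 mm. The hook's top is 31 mm above this point.
- hook_seat (a point): Where the ring's bar lies once the hook hangs on it: under the hook's top bend, x = 0.5 mm, z = 93.5 mm in the frame of hook, axes the same.
- hook_gate (a joint): Sprung gate, rad: 0 shut, 0.57 at its stop. A 5 mm bar at x = 13 mm, from its hinge at z = 46 up to the nose at z = 84 mm, swinging in toward the hook's back. Pushed level with the grip's centre it gives at 1 N and takes 3 N at its stop; the ring's bar is then 4 mm clear past the nose and holds the gate open. It flicks shut under the bar when the hook is lowered 20 mm and the bar rises into the bend.
- cell: Load cell: level aluminium bar, 14 mm square, 88 mm long, clamped to the upright rod of a grey stand. Origin: centre of its free front end face; x runs back along the bar to the rod, 115 mm behind; z up. An eyebolt sticks out forward (-x) of the face: ring level, at the origin's height, 36 mm outside, 24 mm inside, of 6 mm bar. Gives 8 N per mm along x, 3 N per mm down. Rated for 12 N.
- plain_mass: Another brass mass, 40 mm diameter, 80 mm tall, with a thin plain open wire hook, no gate and no grip. Not wanted; stays where it is. Origin: centre of its underside.
- calculator: Desk calculator 200x150x29 mm, a bystander. Origin: centre of its underside.
- timer: Small bench timer 58x60x16 mm, a bystander. Origin: centre of its underside.
- cell_eye (a point): Middle of the ring's front bar if the eyebolt were screwed in half-way; fixed to the cell at x = -53 mm, axes as cell. The eyebolt's long thread is locked at a different depth each time, which is not measured: the true front bar lies up to 15 mm in front of or behind this point along x, and is to be found by feel.
- stand: The fixed stand that carries the load cell: grey base plate 200x130x12 mm and a 12 mm upright rod, 382 mm tall, 75 mm behind the plate's centre. The clamp on it is 46x34x36 mm, its thumb screws reach 37 mm above the cell's bar. Origin: centre of the plate's underside; x as cell.

How it is judged:
By the outcome, as a careful person would: the job done as asked, in the order asked, and still so for the second after the job is handed in, with the robot touching nothing.
It also fails if it takes over 48 s, if anything falls off the work surface, if the arm or the gripper's body presses on something with over 40 N, if the wrist force passes 120 N, or if a joint passes its speed limit or range.

## Working session

There is one attempt and no reset: what is moved stays moved. The work goes in short steps, each a Python script; the robot and the scene stay as the last script left them, time stands still between calls to the robot, and variables do not carry over. Pictures are saved under pics/ and viewed, on a budget of 10 in all, crops included, one or two more only if the job needs it, and the job is handed in when it is done.

```bash
mkdir -p pics; cat > h.py <<'E'
import numpy as np, cv2
from plant import r
from scipy.spatial.transform import Rotation as R
def snap(n,f):
    s=r.sense(); c=r.camera(n); cv2.imwrite('pics/'+f,c['img'][:,:,::-1])
    if n=='wrist':
        T=np.array(c['tool_from_camera']); A=R.from_quat(s['tool_rot']).as_matrix() if np.size(s['tool_rot'])==4 else np.array(s['tool_rot'])
        c['P']=A@T[:3,3]+s['ee_pos']; c['A']=A@T[:3,:3]
    else:
        c['P']=np.array(c['position']); o=np.array(c['orientation']); c['A']=R.from_quat(o).as_matrix() if o.size==4 else o
    c['f']=210/np.tan(np.radians(c['vertical_fov']/2)); c['name']=n
    np.save('pics/'+f[:-4]+'.npy',{k:c[k] for k in('P','A','f','cx','cy','name')},allow_pickle=True)
    return c
def load(f): return np.load('pics/'+f+'.npy',allow_pickle=True).item()
def ray(c,u,v):
    x,y=u-c['cx'],v-c['cy']
    if c['name']=='wrist':
        q=np.hypot(x,y)+1e-9; t=q/c['f']; d=np.array([x/q*np.sin(t),y/q*np.sin(t),np.cos(t)])
    else: d=np.array([x,y,c['f']])
    d=c['A']@d; return c['P'],d/np.linalg.norm(d)
def onz(c,u,v,z):
    p,d=ray(c,u,v); return p+d*(z-p[2])/d[2]
def tri(*obs):
    M=np.zeros((3,3)); b=np.zeros(3)
    for c,u,v in obs:
        p,d=ray(c,u,v); K=np.eye(3)-np.outer(d,d); M+=K; b+=K@p
    x=np.linalg.solve(M,b)
    return x,[float(np.linalg.norm((np.eye(3)-np.outer(d,d))@(x-p))) for p,d in [ray(*o) for o in obs]]
E
python3 - <<'E'
from h import *
s=r.sense(); print({k:np.round(s[k],3) for k in('time','tool_rot','ee_pos','ft_force','finger_gap')},r.grip_depth)
for n in('scene','side','wrist'):
    c=snap(n,n+'0.png'); print(n,c['P'].round(3),c['A'].round(3).tolist(),c['f'],c['cx'],c['cy'])
E
```

```text
{'time': np.float64(0.0), 'tool_rot': array([ 0.214,  0.977, -0.001, -0.   ]), 'ee_pos': array([0.282, 0.613, 0.23 ]), 'ft_force': array([0.16 , 0.094, 0.012]), 'finger_gap': np.float64(0.085)} 0.0187
scene [-0.139 -1.16   0.843] [[0.834, -0.246, 0.495], [-0.552, -0.412, 0.725], [0.025, -0.877, -0.479]] 522.8386833385645 274.4892813698832 206.973668886902
side [ 0.654 -1.147  0.649] [[0.995, 0.043, -0.085], [0.095, -0.417, 0.904], [0.004, -0.908, -0.419]] 512.0311720765814 277.62319500008385 215.00308451337415
wrist [0.208 0.648 0.375] [[0.418, 0.862, 0.287], [0.909, -0.396, -0.133], [-0.001, 0.316, -0.949]] 325.19226210127806 277.8167734175188 208.82645655582272
```

View pics/scene0.png

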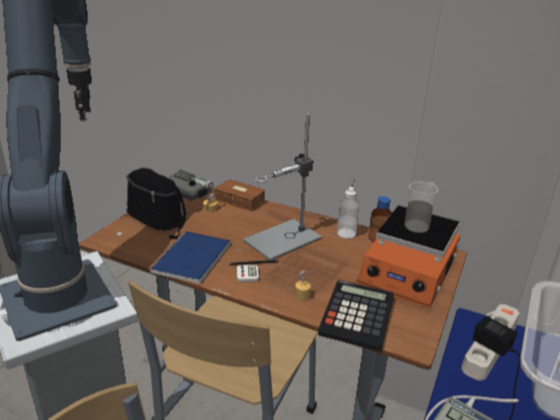

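View pics/side0.png

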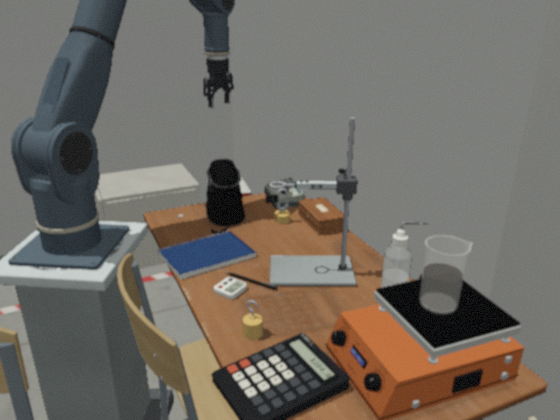

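The scene shows brass masses at scene (304,290)/side (253,325) and at scene (210,205)/side (283,215). The cell's ring is at scene (262,179)/side (~278,184). I'll magnify the masses and the ring.

```bash
python3 - <<'E'
import cv2,numpy as np
a=cv2.imread('pics/scene0.png');b=cv2.imread('pics/side0.png')
def cr(i,u,v,w,h,s): return cv2.resize(i[v:v+h,u:u+w],(w*s,h*s),interpolation=cv2.INTER_CUBIC)
# each tile 400x300
top=np.hstack([cr(a,190,160,50,60,5),cr(a,280,250,50,60,5),cr(a,250,140,60,60,5)])
bot=np.hstack([cr(b,260,175,50,60,5),cr(b,230,290,50,60,5),cr(b,265,165,60,60,5)])
cv2.imwrite('pics/m0.png',np.vstack([top,bot]))
E
```

```text
(no output)
```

View pics/m0.png

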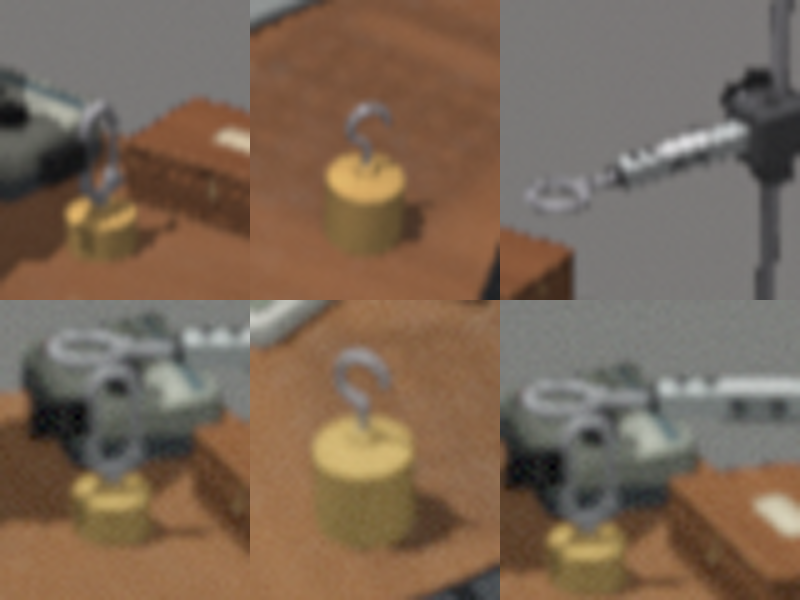

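View pics/wrist0.png

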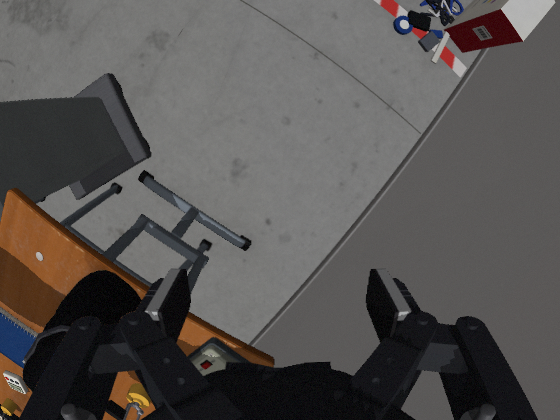

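The left-hand mass (scene (209,203), side (283,213)) is the closed snap hook; the one near the calculator is the plain hook. Ring centre is scene (262,178.6)/side (278,184.4), cell front end scene (274.5,172.5)/side (296.6,183).

```bash
python3 - <<'E'
from h import *
a,b=load('scene0'),load('side0')
P=lambda n,x,y:print(n,tri((a,*x),(b,*y))[0].round(4),np.round(tri((a,*x),(b,*y))[1],4))
P('ring',(262,178.6),(278,184.4))
P('cellface',(275,172.5),(296.5,183.3))
P('rodtop',(307.3,117),(351.5,120))
P('rodfoot',(302,230),(343.5,269))
P('clamp',(304,166),(347,186))
P('hooktop',(190+98/5,160+104/5),(260+113/5,175+70/5))
print('disc top',onz(a,190+101/5,160+213/5,.026),onz(b,260+112/5,175+188/5,.026))
for (u,v) in [(247,239),(280,223),(320,238),(289,257)]: print('plate',onz(a,u,v,.012).round(3))
for (u,v) in [(272,257),(352,258),(354,283),(269,283)]: print('plate',onz(b,u,v,.012).round(3))
for (c,u,v) in [(a,156,178),(a,155,200),(b,223,162),(b,223,200)]: print('bag',ray(c,u,v)[1].round(3))
P('bagtop',(155,175),(223,165)); P('box near-left top',(217,187),(300,202));P('grey',(190,180),(285,192))
E
```

```text
ring [ 0.5544 -0.0795  0.2291] [0.0002 0.0002]
cellface [ 0.5963 -0.0799  0.2355] [0.0016 0.0016]
rodtop [ 0.7088 -0.0647  0.3748] [0.0018 0.0018]
rodfoot [ 0.7132 -0.0649  0.0095] [0.0008 0.0008]
clamp [ 0.7089 -0.0623  0.2249] [0.0003 0.0003]
hooktop [0.5408 0.2116 0.1027] [0.0013 0.0013]
disc top [0.53894302 0.20943656 0.026     ] [0.54030077 0.21392966 0.026     ]
plate [ 0.539 -0.027  0.012]
plate [0.676 0.001 0.012]
plate [ 0.729 -0.135  0.012]
plate [ 0.591 -0.17   0.012]
plate [ 0.535 -0.027  0.012]
plate [ 0.736 -0.011  0.012]
plate [ 0.736 -0.128  0.012]
plate [ 0.541 -0.148  0.012]
bag [ 0.311  0.85  -0.425]
bag [ 0.3    0.835 -0.461]
bag [-0.194  0.927 -0.322]
bag [-0.191  0.9   -0.391]
bagtop [0.3665 0.2274 0.1609] [0.001 0.001]
box near-left top [0.5898 0.2564 0.0469] [0.0029 0.0029]
grey [0.5376 0.3572 0.0399] [0.0067 0.0067]
```

```bash
python3 - <<'E'
from h import *
r.reach([0.55,0.20,0.28],[0,1,0,0])
c=snap('wrist','w1.png'); print(r.sense()['time'],r.sense()['ee_pos'],r.sense()['ft_force'])
i=cv2.imread('pics/w1.png'); cv2.imwrite('pics/w1b.png',cv2.resize(i,(800,600),interpolation=cv2.INTER_CUBIC))
for p in([.54,.212,.1],[.554,-.08,.23]):
    d=c['A'].T@(np.array(p)-c['P']); t=np.arctan2(np.hypot(d[0],d[1]),d[2]); print(c['f']*t*d[:2]/np.hypot(d[0],d[1])+[c['cx'],c['cy']])
E
```

```text
2.0 [0.54961765 0.20134309 0.27982577] [ 0.8997594   0.9630418  -0.03955631]
[287.14524914 175.11960012]
[-23.99995351 229.84687276]
```

View pics/w1b.png

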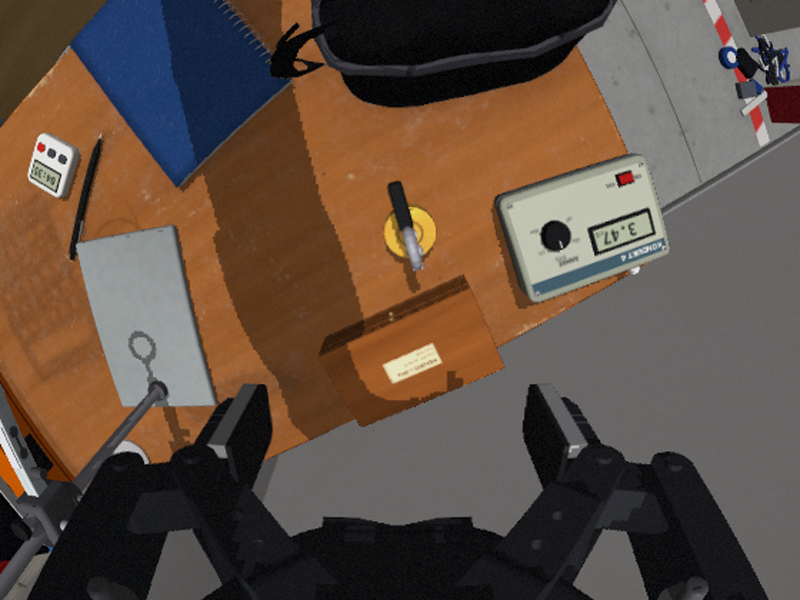

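The snap hook is in full view: disc centre near (411,232), black grip running from (393,184) toward the back, nose at (418,268) (enlarged-image pixels).

```bash
python3 - <<'E'
from h import *
c=load('w1'); i=cv2.imread('pics/w1.png'); h=cv2.cvtColor(i,cv2.COLOR_BGR2HSV)
sub=np.zeros(i.shape[:2],bool); sub[118:200,262:315]=1
g=(i.max(2)<60)&sub; n,l,s,ce=cv2.connectedComponentsWithStats(g.astype(np.uint8)); k=1+np.argmax(s[1:,4])
v,u=np.where(l==k); pts=np.array([onz(c,a,b,.086)[:2] for a,b in zip(u,v)]); m=pts.mean(0); w,V=np.linalg.eigh(np.cov((pts-m).T)); d=V[:,1]
print('grip',s[k],m,d,np.degrees(np.arctan2(d[1],d[0])),np.ptp((pts-m)@d),np.ptp((pts-m)@V[:,0]))
b=(h[...,1]>120)&(h[...,0]>18)&(h[...,0]<32)&sub&(i.max(2)>120)
v,u=np.where(b); hull=cv2.convexHull(np.c_[u,v].astype(np.float32))
e=cv2.fitEllipse(hull); print('disc',e, onz(c,*e[0],.026))
print('nose',onz(c,418/1.4286,268/1.4286,.1),'gripend',onz(c,393/1.4286,184/1.4286,.086))
E
```

```text
grip [272 127  17  34 322] [0.50911484 0.20441159] [-0.96163666 -0.27432633] -164.07812793764126 0.035911770951271876 0.011327249550599328
disc ((286.51959228515625, 161.55381774902344), (35.813228607177734, 36.94356918334961), 176.34263610839844) [0.53910305 0.21331837 0.026     ]
nose [0.55315023 0.21773548 0.1       ] gripend [0.4938201  0.19962486 0.086     ]
```

```bash
python3 - <<'E'
from h import *
c=load('w1')
for z in(.1,.13,.16): print('bagrim',z,onz(c,336,72,z).round(3),onz(c,240,62,z).round(3),onz(c,280,75,z).round(3))
yaw=np.radians(16.3); d=R.from_euler('z',yaw)*R.from_quat([0,1,0,0])
print(r.sense()['qpos'].round(2))
for f in(0,np.pi):
    q=(R.from_euler('z',f)*d).as_quat()
    for p in([.5044,.2032,.18],[.5044,.2032,.0553]):
        j=r.solve_ik(p,q); print(f,p,None if j is None else np.round(j,2))
    for yw in(0,6):
      q=(R.from_euler('z',f+np.radians(yw))*R.from_quat([0,1,0,0])).as_quat()
      for x in(.45,.49,.51):
        j=r.solve_ik([x,-.083,.2],q); print(f,yw,x,None if j is None else np.round(j,2))
E
```

```text
bagrim 0.1 [0.434 0.26  0.1  ] [0.425 0.165 0.1  ] [0.439 0.204 0.1  ]
bagrim 0.13 [0.438 0.254 0.13 ] [0.429 0.169 0.13 ] [0.442 0.204 0.13 ]
bagrim 0.16 [0.441 0.249 0.16 ] [0.433 0.172 0.16 ] [0.444 0.204 0.16 ]
[-0.45  0.4   0.03  1.61 -0.01  1.13  1.15]
0 [0.5044, 0.2032, 0.18] [-0.44  0.44 -0.05  1.85  0.03  0.85  1.36]
0 [0.5044, 0.2032, 0.0553] [-0.45  0.61 -0.04  1.98  0.04  0.56  1.35]
0 0 0.45 [-0.    0.3   0.11  2.03 -0.04  0.81  1.7 ]
0 0 0.49 [ 0.    0.35  0.09  1.94 -0.04  0.85  1.69]
0 0 0.51 [ 0.01  0.38  0.09  1.9  -0.04  0.87  1.69]
0 6 0.45 [ 0.01  0.29  0.09  2.03 -0.03  0.82  1.79]
0 6 0.49 [ 0.02  0.35  0.07  1.94 -0.03  0.85  1.78]
0 6 0.51 [ 0.02  0.38  0.07  1.9  -0.03  0.87  1.78]
3.141592653589793 [0.5044, 0.2032, 0.18] [-0.93  0.53  0.71  1.87 -0.43  0.9  -1.3 ]
3.141592653589793 [0.5044, 0.2032, 0.0553] [-0.84  0.7   0.59  1.99 -0.64  0.65 -1.12]
3.141592653589793 0 0.45 [-0.45  0.37  0.73  2.05 -0.33  0.84 -1.1 ]
3.141592653589793 0 0.49 [-0.48  0.45  0.8   1.96 -0.42  0.9  -1.03]
3.141592653589793 0 0.51 [-0.48  0.5   0.83  1.91 -0.45  0.93 -1.  ]
3.141592653589793 6 0.45 [-0.48  0.38  0.78  2.05 -0.36  0.85 -0.96]
3.141592653589793 6 0.49 [-0.46  0.45  0.78  1.96 -0.4   0.9  -0.94]
3.141592653589793 6 0.51 [-0.45  0.48  0.78  1.91 -0.42  0.92 -0.93]
```

```bash
python3 - <<'E'
from h import *
q=(R.from_euler('z',np.pi+np.radians(16.3))*R.from_quat([0,1,0,0])).as_quat()
r.set_joints([-.44,.36,-.05,1.75,.03,1.03,1.36-np.pi])
s=r.sense();print(s['time'],s['ee_pos'],s['tool_rot'],q)
r.movel([.5044,.2032,.17],q)
s=r.sense();print(s['time'],s['ee_pos'],s['qpos'].round(2),s['ft_force'])
c=snap('wrist','w2.png')
E
```

```text
4.4833 [0.50574134 0.20447044 0.25389657] [0.98935623 0.14545327 0.00238486 0.00344983] [-0.98990032 -0.14176514  0.         -0.        ]
5.1917 [0.50482645 0.20341023 0.1705955 ] [-0.43  0.45 -0.05  1.87  0.03  0.83 -1.79] [ 0.81364931 -0.22598931  0.37426236]
```

View pics/w2.png

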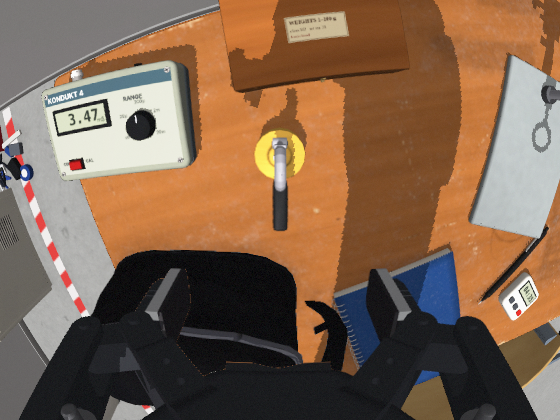

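The hook is aligned with the finger midline (grip at column 280, rows 190–228). I'll re-measure the grip, descend and grasp.

```bash
python3 - <<'E'
from h import *
c=load('w2'); i=cv2.imread('pics/w2.png')
sub=np.zeros(i.shape[:2],bool); sub[170:240,260:302]=1
g=(i.max(2)<60)&sub; v,u=np.where(g); pts=np.array([onz(c,a,b,.086)[:2] for a,b in zip(u,v)]); m=pts.mean(0); w,V=np.linalg.eigh(np.cov((pts-m).T)); d=V[:,1]
if d[0]<0:d=-d
a=np.arctan2(d[1],d[0]); print(m,np.degrees(a),np.ptp((pts-m)@d),np.ptp((pts-m)@V[:,0]))
p=m-.005*d; print('grasp',p)
if np.linalg.norm(p-[.5044,.2032])<.006 and abs(np.degrees(a)-16.3)<4:
    a=(a+np.radians(16.3))/2; p=(p+[.5044,.2032])/2
    q=(R.from_euler('z',np.pi+a)*R.from_quat([0,1,0,0])).as_quat()
    print('yaw',np.degrees(a))
    r.movel([*p,.12],q); print(r.movel([*p,.0553],force_limit=8,max_speed=.08))
    print(r.sense()['ft_force']); r.grab(40); s=r.sense(); print(s['time'],s['finger_gap'],s['ee_pos'],s['ft_force'])
    r.movel([*p,.085],max_speed=.08); s=r.sense(); print(s['time'],s['finger_gap'],s['ee_pos'],s['ft_force'])
E
```

```text
[0.51109482 0.20413664] 18.661025851327246 0.0350466776104452 0.010537948372102934
grasp [0.50635768 0.2025368 ]
yaw 17.480512925663625
False
[ 0.53158682 -0.19489709 -0.5081023 ]
7.35 0.010045443873852736 [0.5053722  0.20288414 0.05538385] [-0.44872596 -0.5980656   1.55055662]
7.875 0.01069252664403464 [0.50532585 0.20285105 0.08506227] [ 0.5885785   0.46135549 -2.71369478]
```

```bash
python3 - <<'E'
from h import *
s=r.sense(); r.movel([*s['ee_pos'][:2],.211])
q=(R.from_euler('z',np.pi+np.radians(5.5))*R.from_quat([0,1,0,0])).as_quat()
r.movel([.455,-.085,.211],q,max_speed=.12); r.sleep(.3)
s=r.sense(); print(s['time'],s['ee_pos'],s['finger_gap'],s['ft_force'],s['qpos'].round(2))
snap('wrist','w3.png');snap('side','side3.png');snap('scene','scene3.png')
i=cv2.imread('pics/w3.png'); cv2.imwrite('pics/w3b.png',cv2.resize(i,(800,600),interpolation=cv2.INTER_CUBIC))
E
```

```text
11.75 [ 0.45499719 -0.08489603  0.21098397] 0.010198288936979903 [ 0.28735404 -0.60973718 -3.55799579] [ 0.03  0.29  0.07  2.01 -0.03  0.85 -1.36]
```

View pics/w3b.png

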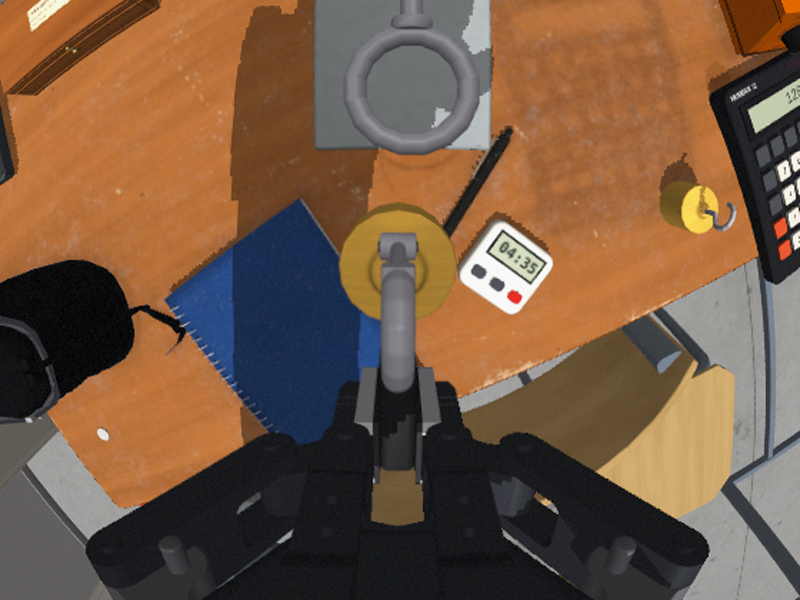

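The wrist view shows the ring centred at (411,90) with its stem at (411,5), the hook's nose at (398,245), and the hook held upright. The ring is a little to the right of the nose, so I'll compute the offset and height.

```bash
python3 - <<'E'
from h import *
c=load('w3');k=.7
w=lambda u,v,z:onz(c,u*k,v*k,z)
for z in(.225,.23,.235,.24):
    print(z,'L',w(344.5,90,z)[:2].round(4),'R',w(479,90,z)[:2].round(4),'dia',np.linalg.norm(w(344.5,90,z)-w(479,90,z)).round(4),'front',w(411,154,z)[:2].round(4),'frontbarC',w(411,143,z)[:2].round(4),'stem',w(411,5,z)[:2].round(4),'back',w(411,24,z)[:2].round(4))
u=np.array([np.cos(np.radians(5.5)),np.sin(np.radians(5.5))])
print('nose seen',w(397.5,236,.211-.0553+.1), 'expected', np.array([.455,-.0849])+u*(.036+.017), 'bend',w(398,300,.261))
a,b=load('scene0'),load('side0')
# ring centre using all three views
print(tri((a,262,178.6),(b,278,184.4),(c,411*k,88*k)), tri((b,278,184.4),(c,411*k,88*k)), tri((a,262,178.6),(c,411*k,88*k)))
E
```

```text
0.225 L [ 0.5512 -0.06  ] R [ 0.5551 -0.0969] dia 0.037 front [ 0.5348 -0.08  ] frontbarC [ 0.5379 -0.0797] stem [ 0.5777 -0.0758] back [ 0.572  -0.0764]
0.23 L [ 0.5506 -0.0607] R [ 0.5544 -0.0961] dia 0.0356 front [ 0.5349 -0.0798] frontbarC [ 0.5378 -0.0795] stem [ 0.5761 -0.0758] back [ 0.5706 -0.0763]
0.235 L [ 0.5501 -0.0613] R [ 0.5537 -0.0953] dia 0.0342 front [ 0.5349 -0.0797] frontbarC [ 0.5377 -0.0794] stem [ 0.5745 -0.0758] back [ 0.5692 -0.0763]
0.24 L [ 0.5495 -0.0619] R [ 0.5529 -0.0945] dia 0.0328 front [ 0.5349 -0.0795] frontbarC [ 0.5377 -0.0792] stem [ 0.5729 -0.0758] back [ 0.5678 -0.0763]
nose seen [ 0.51707938 -0.07790327  0.2557    ] expected [ 0.507756   -0.07982018] bend [ 0.50425578 -0.07924552  0.261     ]
(array([ 0.55395497, -0.07848879,  0.22863297]), [0.0009183589413834057, 0.00045293757444643307, 0.0011767761665420966]) (array([ 0.5535594 , -0.07798585,  0.22860501]), [0.0007181878814385642, 0.0007181878814384843]) (array([ 0.55376804, -0.07858857,  0.22844562]), [0.0010251823240219247, 0.001025182324021919])
```

Ring centre is about (0.554, −0.0785, 0.229) and its axis yaw about 5.6°. The two height estimates agree. The hook sits about 3.7 mm to the left, so I'll shift it and then feel forward in small steps.

```bash
cat > push.py <<'E'
from h import *
a=np.radians(5.6); u=np.array([np.cos(a),np.sin(a),0]); n=np.array([-u[1],u[0],0])
if __name__=='__main__':
    s=r.sense(); p=s['ee_pos']-.0037*n; p[2]=.2105
    r.movel(p); r.movel(p+.012*u,max_speed=.04); r.sleep(.3)
    f0=np.mean([r.sense()['ft_force'] for _ in range(3)],0); x=.012; log=[]
    while x<.058:
        x+=.001; hit=r.movel(p+x*u,max_speed=.02,force_limit=2.)
        s=r.sense(); f=s['ft_force']-f0; log.append((round(x*1e3,1),round(float(f@u),2),round(float(f@n),2),round(float(f[2]),2)))
        if hit or -f@u>3.5 or np.linalg.norm(f)>4.5: break
    r.sleep(.2); s=r.sense(); f=s['ft_force']-f0
    print(log[::2],log[-4:],hit,s['time'],s['ee_pos'],(f@u,f@n,f[2]),s['finger_gap'],f0)
    snap('wrist','w4.png')
    i=cv2.imread('pics/w4.png')[60:270,140:420]; cv2.imwrite('pics/w4b.png',cv2.resize(i,(800,600),interpolation=cv2.INTER_CUBIC))
E
python3 push.py
```

```text
[(13.0, 0.62, -0.25, 0.15), (15.0, -0.05, -0.08, -0.76), (17.0, 0.51, -1.05, 0.02), (19.0, 0.22, -0.85, 0.66), (21.0, -0.05, 0.13, 0.19), (23.0, 0.44, -0.91, 0.2), (25.0, 0.1, -0.5, -0.36), (27.0, -0.0, -0.11, -0.19), (29.0, -0.05, -0.46, 0.25), (31.0, -1.27, 0.11, -0.07), (33.0, -0.72, -0.09, 0.52), (35.0, -2.34, -0.19, 0.24), (37.0, -2.27, -1.09, 0.77), (39.0, -1.86, 0.25, -0.6), (41.0, -1.08, -0.35, -0.56), (43.0, -1.7, -0.88, -1.89), (45.0, -1.29, -0.59, -0.6), (47.0, -4.98, -0.61, -1.07)] [(44.0, -2.41, -0.21, -1.74), (45.0, -1.29, -0.59, -0.6), (46.0, -2.84, 0.01, -1.1), (47.0, -4.98, -0.61, -1.07)] False 21.85 [ 0.50155018 -0.08411431  0.21027014] (np.float64(-4.563750950449827), np.float64(0.06757428180477565), np.float64(-1.3069054726821392)) 0.010548039298843346 [-0.43172159  0.30448639 -2.47923423]
```

View pics/w4b.png

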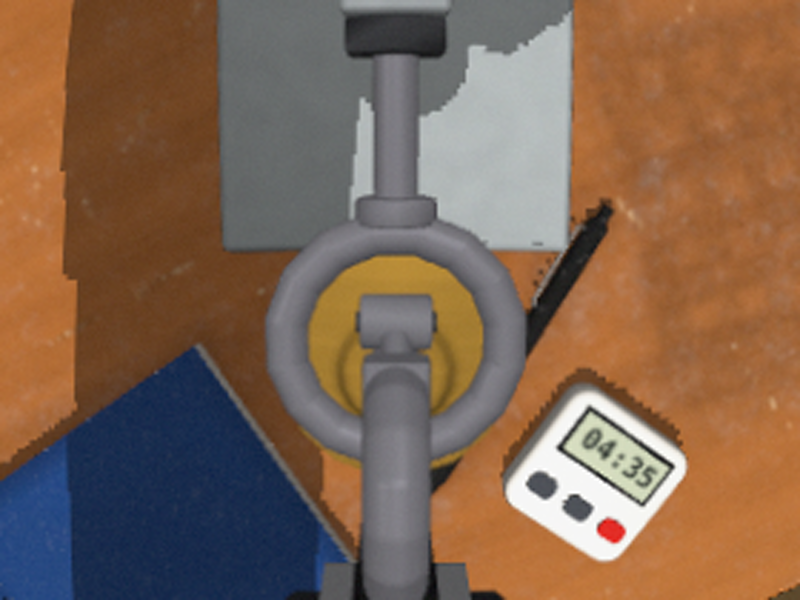

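The gate force began at 30 mm and reached the stop at 47 mm (17 mm of travel, about 4.5 N). The picture shows the hook's nose inside the ring, centred. I'll ease off slightly and lower until the ring carries the weight.

```bash
python3 - <<'E'
from push import *
f0=np.array([-.43,.30,-2.48])
p=r.sense()['ee_pos']-.0008*u; r.movel(p,max_speed=.02)
log=[]; z=0
while z<.024:
    z+=.004 if z<.0155 else .001
    hit=r.movel(p-[0,0,z],max_speed=.03,force_limit=2.5 if z<.02 else 2.)
    f=r.sense()['ft_force']-f0; log.append((round(z*1e3,1),round(float(f@u),2),round(float(f@n),2),round(float(f[2]),2),hit))
    if hit or f[2]>2 or np.linalg.norm(f)>5: break
r.sleep(.3); s=r.sense(); f=s['ft_force']-f0
print(log,s['time'],s['ee_pos'],(f@u,f@n,f[2]))
snap('wrist','w5.png');c=snap('side','side5.png');c=snap('scene','scene5.png')
A=cv2.imread('pics/w5.png')[60:270,140:420];B=cv2.imread('pics/side5.png')[150:250,220:320];C=cv2.imread('pics/scene5.png')[130:230,210:310]
z=lambda i,w,h:cv2.resize(i,(w,h),interpolation=cv2.INTER_CUBIC)
cv2.imwrite('pics/m5.png',np.hstack([z(A,400,300),z(B,300,300)]) if 0 else np.vstack([np.hstack([z(A,400,300),np.zeros((300,200,3),np.uint8)]),np.hstack([z(B,300,300),z(C,300,300)])]))
E
```

```text
[(4.0, -1.21, -0.76, -2.35, False), (8.0, 0.51, 0.08, -4.74, False), (12.0, 0.09, 0.76, -0.12, True)] 23.225 [ 0.49979703 -0.08407801  0.19763026] (np.float64(-0.0397678957776377), np.float64(-0.28671506757839144), np.float64(-0.4568334890868746))
```

View pics/m5.png

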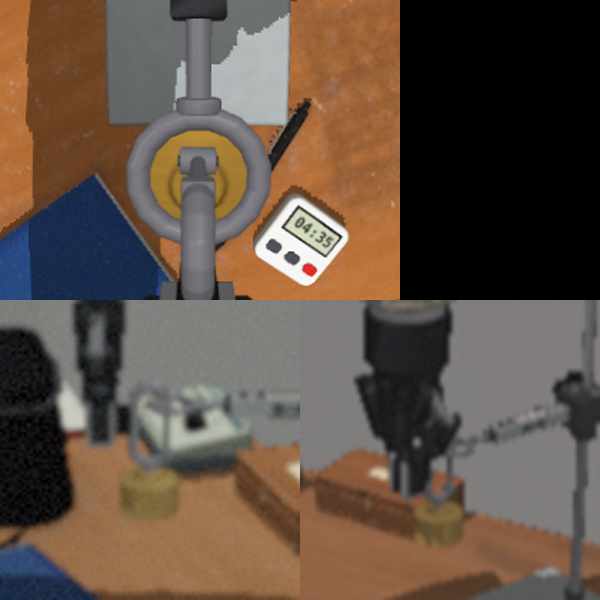

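The force spiked to −4.7 N in z as the bar slid off the gate, then fell to zero, which fits the gate flicking shut under the bar. The nose is still inside the ring in the picture. I'll keep lowering until the weight is taken.

```bash
python3 - <<'E'
from push import *
r.sleep(.2)
f0=np.mean([(r.sense()['ft_force'],r.sleep(.03))[0] for _ in range(4)],0)
p=r.sense()['ee_pos']; log=[]; z=0
while z<.013:
    z+=.001
    hit=r.movel(p-[0,0,z],max_speed=.02,force_limit=2.2); r.sleep(.05)
    f=np.mean([(r.sense()['ft_force'],r.sleep(.02))[0] for _ in range(3)],0)-f0
    log.append((round(z*1e3,1),round(float(f@u),2),round(float(f@n),2),round(float(f[2]),2),hit))
    if f[2]>1.8 or np.linalg.norm(f)>4: break
s=r.sense(); print(f0,log,s['time'],s['ee_pos'])
snap('wrist','w6.png')
i=cv2.imread('pics/w6.png')[60:270,140:420]; cv2.imwrite('pics/w6b.png',cv2.resize(i,(800,600),interpolation=cv2.INTER_CUBIC))
E
```

```text
[ 0.30676811  0.24368373 -2.35509751] [(1.0, -0.47, -0.74, -0.2, False), (2.0, -1.04, -0.19, 0.1, False), (3.0, -0.54, -0.06, -0.03, False), (4.0, -0.52, -0.41, -0.08, False), (5.0, -0.2, -0.5, -0.82, False), (6.0, -0.29, -0.41, -0.66, False), (7.0, -0.25, -0.05, -0.08, False), (8.0, -0.64, 0.58, 1.54, False), (9.0, -0.4, 0.16, 3.46, False)] 26.8583 [ 0.49987797 -0.08412621  0.18874824]
```

View pics/w6b.png

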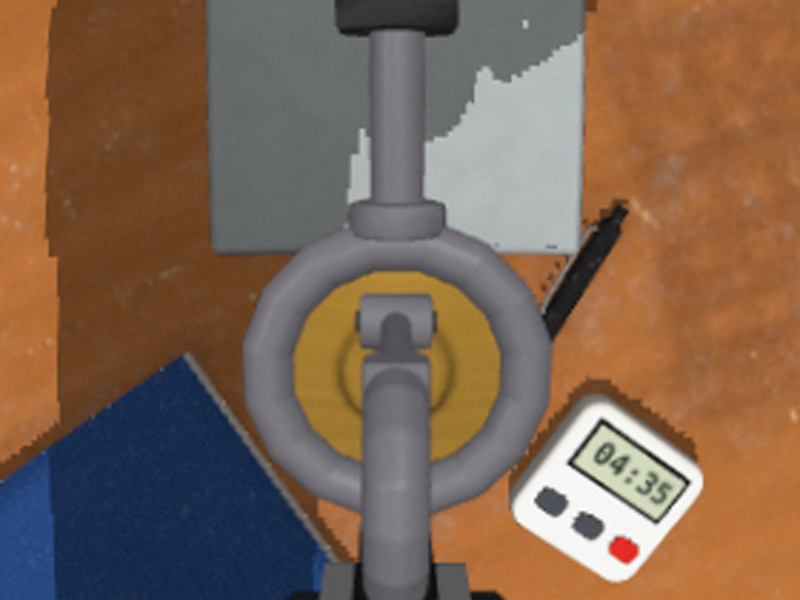

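The lowering took up load 7.5 mm further on (about 21 mm in total), as predicted for the seat. I'll trim to about the weight, release, and retreat straight up.

```bash
python3 - <<'E'
from push import *
p=r.sense()['ee_pos']+[0,0,.0003]; r.movel(p,max_speed=.01); r.sleep(.1)
print(r.sense()['ft_force'])
r.open_gripper(); r.sleep(.4); s=r.sense(); print(s['time'],s['finger_gap'],s['ft_force'])
r.movel(p+[0,0,.11]-.01*u,max_speed=.08); r.movel(p+[0,0,.13]-.03*u); r.sleep(1.5)
s=r.sense(); print(s['time'],s['ft_force'],s['ee_pos'])
z=lambda i,w,h:cv2.resize(i,(w,h),interpolation=cv2.INTER_CUBIC)
W=snap('wrist','w7.png')
B=snap('side','side7.png');C=snap('scene','scene7.png')
r.sleep(.3); D=r.camera('side')['img']; E=r.camera('scene')['img']
print('motion',np.abs(D[150:250,220:340].astype(int)-B['img'][150:250,220:340]).max(),np.abs(E[130:230,210:310].astype(int)-C['img'][130:230,210:310]).max())
b=cv2.imread('pics/side7.png')[155:245,230:350];c=cv2.imread('pics/scene7.png')[140:230,210:330];w=cv2.imread('pics/w7.png')
cv2.imwrite('pics/m7.png',np.vstack([np.hstack([z(b,400,300),z(c,400,300)]),np.hstack([z(w,400,300),z(w[40:190,180:380],400,300)])]))
E
```

```text
[-0.77289412  0.09117877  0.72869947]
28.375 0.08558702737767263 [-0.21424856 -0.83285445 -0.4322828 ]
31.75 [ 0.09536743 -0.23419592  0.54118942] [ 0.47001253 -0.08706125  0.31901189]
motion 29 8
```

View pics/m7.png

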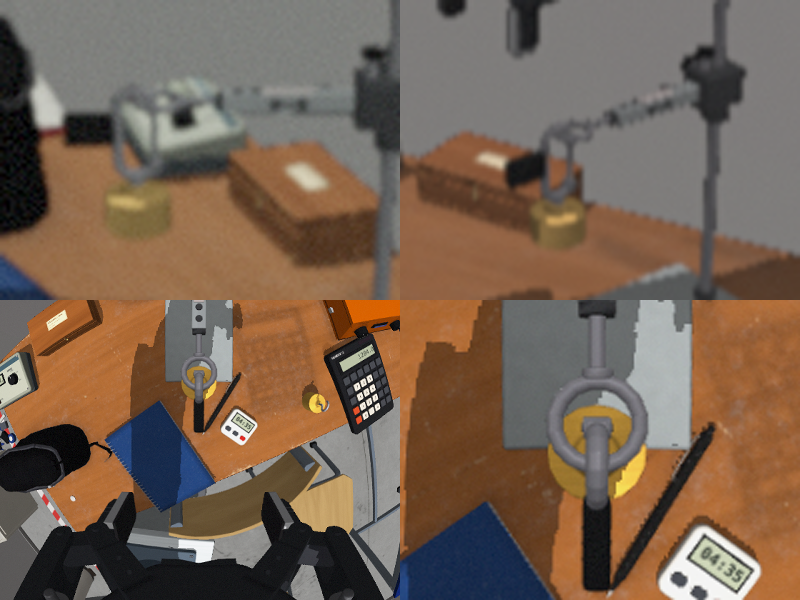

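The mass hangs on the ring clear of the robot, and the side view shows the gate bar closed on the right side of the hook. I'll let any swing die out, check, and hand in.

```bash
python3 - <<'E'
from h import *
def cen():
    i=r.camera('wrist')['img'][60:220,200:360]; h=cv2.cvtColor(i,cv2.COLOR_RGB2HSV)
    m=((h[...,0]>18)&(h[...,0]<32)&(h[...,1]>120)&(h[...,2]>100)).astype(np.uint8); n,l,s,c=cv2.connectedComponentsWithStats(m); return c[1+np.argmax(s[1:,4])].round(2)
r.sleep(3.5)
for _ in range(6): print(cen()); r.sleep(.12)
print(r.sense()['time']); r.hand_in()
E
```

```text
[78.08 43.  ]
[77.98 42.89]
[78.15 42.95]
[78.05 43.04]
[78.09 43.  ]
[78.1  43.05]
36.8
the job is handed in; nothing more can be done
```

The snap-hook mass is hanging on the eyebolt ring at rest, and I handed the job in at 36.8 s. I never moved the robot toward the plain mass or the other items.

- **Grasp:** I took the mass by its black grip and lifted it. The gripper closed to 10.7 mm against the grip's stated 11 mm.
- **Gate and ring:** I felt for the ring in 1 mm steps. The gate's resistance began at 30 mm of advance and reached its stop at 47 mm, at about 4.5–5 N.
- **Lowering:** I lowered the hook about 21 mm. On the way the tool felt a brief vertical change of about 4.7 N that one step stopped on, then nothing, which fits the gate flicking shut under the ring.
- **Cell load:** The vertical load on the ring rose to about 3.5 N before I eased off and released. No reading showed more than about 5 N on the cell, against its 12 N rating. Force was only read between steps, so brief peaks may be missed.
- **Last checks:** The wrist view showed the mass steady to about 0.1 px over roughly 0.8 s, with the ring inside the hook and the fingers well clear.
- **Weaker evidence:** The gate looks shut in the side view, but that picture is coarse. A frame comparison just after release differed by 29 grey levels in the side view, from noise or a small swing; the later wrist check was steady.

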